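Dip the oil of the lift table's power unit

TASK

Check the oil in the lift table's hydraulic power unit: take the wiped dipstick by its yellow grip from the drip tray, push it down the slanting filler neck until its collar stops on the rim, leave it there for a moment, and draw it right out again. Then hold the stick level with its marked face up and its tip over the drip tray, a hand's breadth or two above it, ready to be read. Finish while still holding it there, and do not disturb the two loose cans or the oil bottle.

Things in the scene. Friction and masses are not known exactly. Their poses are not given: they have to be found in the camera images.
- dipstick: Loose dipstick, 0.10-0.16 kg. Origin: centre of the collar's stop face; +x along the rod to the tip, +z the marked face. Steel rod 7.6 mm diameter, 120 mm from stop face to tip; round aluminium collar 28 mm diameter, x -6 to 0 mm. Starts lying level on the drip tray's floor, marked face up: axis 17 mm above the work surface, tip roughly to the robot's right (-y).
- dipstick_grip (a point): Centre of the dipstick's yellow grip, on the axis, 41 mm from the stop face away from the tip. The grip is a rigid block 70 mm long (along the rod), 16 mm wide (dipstick's y) and 28 mm tall (dipstick's z). The dipstick balances about at its collar.
- dipstick_tip (a point): The tip of the dipstick, on its axis, 120 mm from the stop face; bevelled over its last 4 mm. The marked face is a white inlay with two black marks on the +z side of the last 46 mm.
- filler_neck: Fixed brass filler neck on the tank. Origin: centre of its mouth rim, 132 mm above the surface. +z points out along the tube, 45 degrees up, leaning to the robot's left (roughly +y); +x 45 degrees down to the left. Bore 14 mm, flaring over the last 12 mm to 21 mm; rim 27 mm outside. Rod home: collar on the rim, the dipstick's origin at this origin, its x axis along -z.
- power_unit: Fixed hydraulic power unit. Origin: under the centre of the blue tank; +x to the neck's side (roughly world +y). Tank 150 (x) by 160 (y) by 125 mm high, hollow so that the whole rod goes in; its upper +x edge is cut at 45 degrees, where the neck stands out 45 mm. On the -y side (away from the robot) a valve block and a motor, 107 mm high, to y = -220 mm.
- drip_tray: The drip tray, a fixed shallow steel tray with a blue pad, 190 mm (x) by 260 mm (y) outside, 22 mm high, walls and floor 3 mm. Origin: centre of its underside. It stands left of the power unit, near the robot or farther out.
- can_carton: A fixed cardboard tray of six short cans, 140 mm (x) by 206 mm (y), 76 mm high, in line with the drip tray, before or behind it. Origin: centre of its underside.
- green_can: A loose full can, green label, 65 mm in diameter, 100 mm high. Origin: centre of its underside. Leave it alone.
- yellow_can: A loose full can, yellow label, 65 mm in diameter, 100 mm high. Origin: centre of its underside. Leave it alone.
- oil_bottle: A loose small black oil bottle with a red cap, 56 mm in diameter, 135 mm high. Origin: centre of its underside. Leave it alone.

How it is judged:
On the way, in this order (a step that is already met when the one before it is completed fails the run):
1. the dipstick is fully home in the filler neck: its collar within 3 mm of the rim, centred within 6 mm and in line with the tube within 0.1 rad (z of dipstick in the frame of filler_neck below 0.003 m and distance between dipstick and filler_neck below 0.0065 m and angle between the x axis of dipstick and the z axis of filler_neck, either way round below 0.1 rad), for 0.3 s.
2. it is drawn right out: its tip is clear of the mouth (z of dipstick_tip in the frame of filler_neck above 0.005 m), for 0.1 s.
At the end, for the whole second after the job is handed in: The dipstick is held still in the fingers and touches nothing else, level and with its marked face up within 0.14 rad (8 degrees), its tip over the drip tray (within the tray's outline) and 60 to 300 mm above the work surface; the two cans and the bottle stand within 30 mm of where they were (angle between dipstick's own z axis and vertical below 0.14 rad and x of dipstick_tip in the frame of drip_tray between -0.095 and 0.095 m and y of dipstick_tip in the frame of drip_tray between -0.13 and 0.13 m and height (world z) of dipstick_tip between 0.06 and 0.3 m and height (world z) of dipstick above 0.06 m and contact force between the fingers and dipstick above 1 N and contact force between dipstick and drip_tray below 0.05 N and contact force between dipstick and power_unit below 0.05 N and contact force between dipstick and can_carton below 0.05 N and contact force between dipstick and green_can below 0.05 N and contact force between dipstick and yellow_can below 0.05 N and contact force between dipstick and oil_bottle below 0.05 N and linear speed of dipstick below 0.03 m/s and angular speed of dipstick below 0.2 rad/s and distance of each of green_can, yellow_can, oil_bottle from where it was at the start of the episode below 0.03 m and angle between each of green_can, yellow_can, oil_bottle's own z axis and vertical below 0.2 rad); the arm keeps its last pose, push and grip.
It fails at once if the green can is knocked over or shifted by more than 30 mm (distance of green_can from where it was at the start of the episode above 0.03 m or angle between green_can's own z axis and vertical above 0.2 rad).
It fails at once if the yellow can is knocked over or shifted by more than 30 mm (distance of yellow_can from where it was at the start of the episode above 0.03 m or angle between yellow_can's own z axis and vertical above 0.2 rad).
It fails at once if the oil bottle is knocked over or shifted by more than 30 mm (distance of oil_bottle from where it was at the start of the episode above 0.03 m or angle between oil_bottle's own z axis and vertical above 0.2 rad).
It also fails if it takes over 51 s, if anything falls off the work surface, if the arm or the gripper's body presses on something with over 40 N, if the wrist force passes 120 N, or if a joint passes its speed limit or range.

ROBOT

A 7-joint arm with a two-finger parallel gripper is mounted at the origin on the work surface. World frame = base frame: x ahead of the robot, y to its left, z up, the work surface at z = 0. Lengths are in m, angles in rad, forces in N, time in s.
With the tool pointing down it reaches from about 0.4 to 0.875 m from the base axis. Payload 19.3 kg.
Tool frame: the origin (TCP) lies at the very end of the fingers, on their centre line; the grasp point (between the pads) lies 19 mm behind it; z points along the fingers, y is the line along which they close (so a half turn about z gives the same grasp; the last joint's range is limited). The gripper opens to 85 mm and grips with 20 to 120 N. Pads are 22 mm wide; open, the fingers measure 114 mm over their backs; the gripper's body (76 mm by 85 mm) begins 54 mm behind the grasp point. The pads swing forward as they close: fully open they stand 13 mm farther back than shut.
Start: joints at [1.12, 0.521, -0.036, 1.599, 0.021, 1.021, -0.113], TCP at [0.232, -0.58, 0.231] pointing down, gripper open.
Joint ranges: [-2.91, 2.91], [-0.3, 2.13], [-1.5, 1.42], [0.17, 2.43], [-1.26, 4.41], [0.16, 1.93], [-2.52, 2.52]. Speed limits (rad/s): [1.89, 1.89, 2.39, 2.39, 3.01, 3.01, 3.01].

INTERFACE

Orientations are given as [roll, pitch, yaw] about the fixed x, y, z axes, in that order (R = Rz(yaw) Ry(pitch) Rx(roll)).
In Python, from workcell import bot gives the robot as it stands. The module is installed in compiled form; this text tells all that it offers.
- The arm moves only by the tool apply_moves, never from a script. Its arguments are lists of equal length, an entry for each row: "claw": the finger opening in m, from 0 to 0.0854; "xyz": the shift along the tool's x, y, z in m, a list of three; "twist": the turn, a rotation vector about the tool's x, y, z in rad, a list of three. A call has 1 to 20 rows; each row shifts and turns the commanded pose from where the row before left it, along the tool's axes as they then stand; what a row does not reach is not made up. A row lasts 1/10 s, in which the tool goes at most 50 mm and 8.59 degrees, less where a joint would pass 70% of its speed; a pose out of reach is approached as far as the arm can. A call with a gripper value outside its range is refused whole. The fingers move at their own pace and stop on an object; "force" is the grip in N (left out, the last holds). Time passes only in rows, so rows that do not move let the fingers close. It gives the time, the measured TCP pose, the force, the opening and the grip force at its end, in the units of the state.
- bot.observe(): the state, without advancing time (a new reading comes with each control period).
- bot.grab_frame(name): name is "scene" or "top" or "wrist"; returns a dict with "img" (384x512x3 uint8, red, green, blue), "vfov" (degrees; the focal length in pixels is half the picture's height over the tangent of half this angle, whatever the lens; pixels are square), "cx", "cy" (the principal point, pixels), "view" (4x4, takes a point from world to camera coordinates). Camera axes: x right, y up, looking along -z (the intrinsics and any distortion apply to the point x, -y, -z); pixel columns grow to the right and rows downward; lengths in m; the calibration is good to about 2 mm. The wrist camera is an equidistant fisheye: a pixel r from the principal point sees the ray r / f radians off the axis. A picture is of the moment at which its call begins. There is no depth.
- bot.job_done(): hands the job in; it is judged then, once.
Trained networks look in the newest picture that a camera, given by its name, has taken for a name from the list of things; names that differ only in an ending like _2 or _b are one class to them, and where a whole thing is asked for, a point or a joint stands for the part that bears it (a point fixed in the world has none). Each returns a list of dicts, best first, with "score" (0 to 1); they miss things now and then, are a little off and sometimes report something else, mostly with a low value. They report only what shows in the picture. A call takes as long as a camera call.
- bot.find_in(camera, query): "position" ([x, y, z] in m, in world coordinates, good to about 4 mm: the middle of the surface that is visible of it).
The state is a dict: "clock": time; "qpos": joint angles; "qd": joint speeds; "joint_efforts": joint torques, N m; "position": TCP position; "tool_rot": TCP orientation; "force": force on the tool from outside, world axes, zero at the start; "moment": the same for the moment, N m; "grip_width": finger opening in m; "finger_force": force on a finger pad.
Only numpy, scipy, OpenCV 4.12 (cv2) and the standard library are available. Lean on these libraries where they do the work, as an engineer would, in place of code of your own. Each camera call takes 0.05 s, during which the arm holds its last target. There are 200 camera calls.

## Working session

There is one attempt and no reset: what is moved stays moved. The work goes in short steps, Python scripts to look and compute and a tool call to move; the robot and the scene stay as the last step left them, time stands still between calls to the robot, and variables do not carry over. Pictures are saved under pics/ and viewed, at most 10 in all, crops included, and the job is handed in when it is done.

Besides the shell and the picture viewer there is one more tool, called after "Emit:" as a command line: name --argument value ..., lists and objects as JSON in quotes. apply_moves: Moves the arm, as the interface text tells. Its arguments: {"type":"object","properties":{"claw":{"type":"array"},"xyz":{"type":"array"},"twist":{"type":"array"},"force":{"type":"number"}},"required":["claw","xyz","twist"]}

```bash
mkdir -p pics; cat > h.py <<'E'
import numpy as np, cv2
from scipy.spatial.transform import Rotation as R
from workcell import bot
def proj(fr,P):
    V=np.array(fr["view"]);P=np.atleast_2d(P);c=P@V[:3,:3].T+V[:3,3]
    f=fr["img"].shape[0]/2/np.tan(np.radians(fr["vfov"])/2)
    return np.c_[fr["cx"]+f*c[:,0]/-c[:,2],fr["cy"]-f*c[:,1]/-c[:,2]]
def unproj(fr,px,z):
    V=np.array(fr["view"]);f=fr["img"].shape[0]/2/np.tan(np.radians(fr["vfov"])/2)
    d=np.array([(px[0]-fr["cx"])/f,-(px[1]-fr["cy"])/f,-1.])@V[:3,:3]
    o=-V[:3,:3].T@V[:3,3]; return o+d*(z-o[2])/d[2]
def save(fr,name,crop=None,s=1):
    im=fr["img"][:,:,::-1]
    if crop: im=im[crop[1]:crop[3],crop[0]:crop[2]]
    cv2.imwrite("pics/"+name,cv2.resize(np.ascontiguousarray(im),None,fx=s,fy=s,interpolation=cv2.INTER_CUBIC))
E
python3 - <<'E'
from h import *
np.set_printoptions(precision=4,suppress=True)
s=bot.observe();print(s)
a=bot.grab_frame("scene");b=bot.grab_frame("top")
save(a,"a.png",s=1.5);save(b,"b.png",s=1.5)
for fr in(a,b): print(fr["vfov"],fr["cx"],fr["cy"],np.array(fr["view"]))
for q in "dipstick dipstick_grip dipstick_tip filler_neck power_unit drip_tray can_carton green_can yellow_can oil_bottle".split():
  for c in("scene","top"):
    print(q,c,[(np.round(r["position"],4),round(r["score"],2)) for r in bot.find_in(c,q)[:2]])
E
```

```text
{'clock': 0.0, 'qpos': array([ 1.1198,  0.522 , -0.0363,  1.6   ,  0.0212,  1.0211, -0.1128]), 'qd': array([ 0.0003,  0.0002, -0.0008, -0.0008,  0.0001,  0.0008,  0.0007]), 'joint_efforts': array([ -0.0015, -92.7111,   1.9788, -36.9936,   0.0176,   0.0083,
         0.    ]), 'position': array([ 0.2321, -0.5799,  0.2308]), 'tool_rot': array([-3.1405,  0.0001,  0.3808]), 'force': array([-0.315 ,  0.3187,  0.6627]), 'moment': array([-0.0165, -0.0258,  0.0525]), 'finger_force': 0.0, 'grip_width': 0.08537221169713112}
53.37951107705482 254.96795005662992 196.20172518712562 [[-0.7446  0.6675 -0.0035  0.3832]
 [-0.4251 -0.4701  0.7735  0.1582]
 [ 0.5146  0.5774  0.6338 -1.5519]
 [ 0.      0.      0.      1.    ]]
56.58835687660125 251.85925872531934 190.60905296693971 [[-0.0132 -0.9997 -0.0202  0.0474]
 [ 0.9868 -0.0163  0.1609 -0.5443]
 [-0.1612 -0.0178  0.9868 -1.1467]
 [ 0.      0.      0.      1.    ]]
dipstick scene [(array([0.4415, 0.223 , 0.0223]), 0.86)]
dipstick top [(array([0.4344, 0.2052, 0.0268]), 0.65)]
dipstick_grip scene [(array([0.4445, 0.2239, 0.0195]), 0.83)]
dipstick_grip
[... 599 characters left out ...]
drip_tray top [(array([0.4146, 0.1855, 0.0016]), 0.8)]
can_carton scene [(array([0.6688, 0.237 , 0.0771]), 0.86), (array([ 0.5379, -0.3819,  0.0702]), 0.23)]
can_carton top [(array([0.6327, 0.2094, 0.0763]), 0.62), (array([ 0.6002, -0.3705,  0.1   ]), 0.31)]
green_can scene [(array([ 0.5392, -0.3794,  0.0694]), 0.61)]
green_can top [(array([ 0.5208, -0.3896,  0.0946]), 0.9)]
yellow_can scene [(array([0.5708, 0.4287, 0.0821]), 0.72), (array([ 0.6174, -0.3562,  0.0674]), 0.57)]
yellow_can top [(array([ 0.6002, -0.3687,  0.0988]), 0.83)]
oil_bottle scene [(array([0.5718, 0.4288, 0.0797]), 0.57), (array([ 0.5287, -0.1235,  0.0988]), 0.22)]
oil_bottle top [(array([0.5515, 0.4143, 0.089 ]), 0.78)]
```

View pics/a.png

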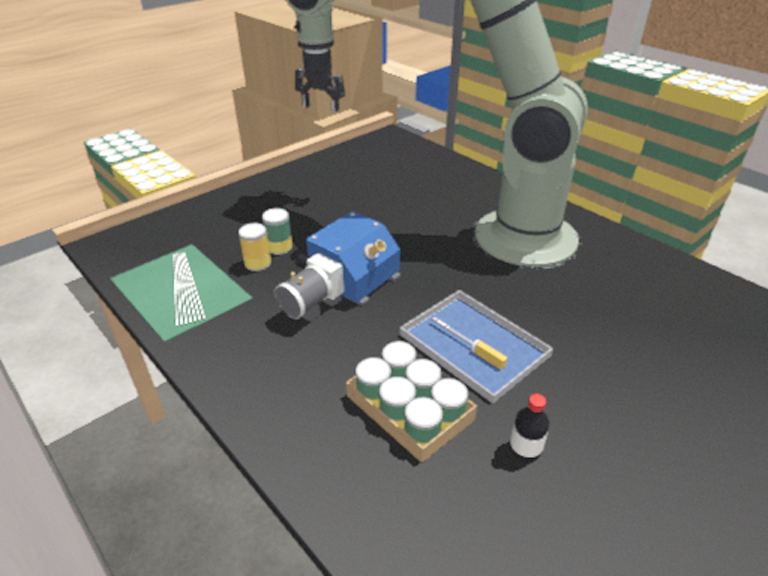

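View pics/b.png

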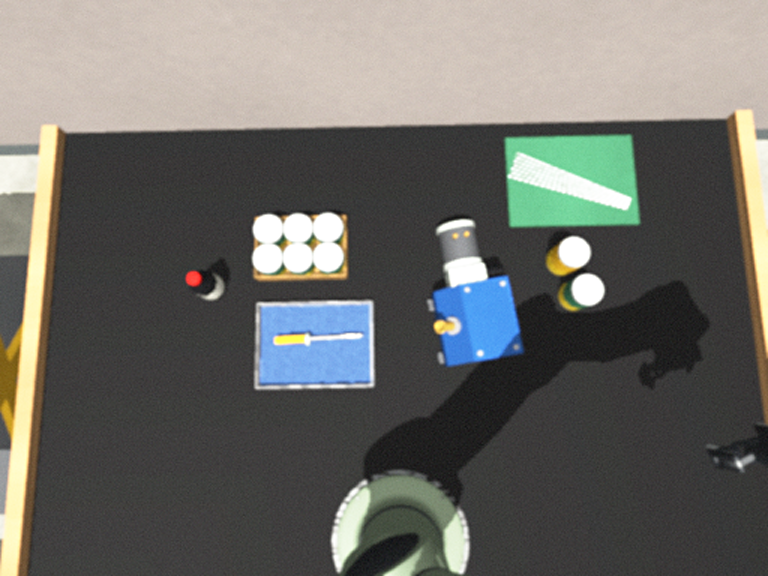

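The scene picture shows the tray with the dipstick (grip at about (490,354), tip at (436,321)). The carton is behind the tray, the brass neck at (375,248), and both cans are beyond the tank. In the top view the grip is at (290,339), the tip at (362,335) and the neck mouth at (440,326). The tank is turned by about 8°.

I'll hover near the neck first and measure with the wrist camera.

Emit:
apply_moves --claw '[0.085,0.085,0.085,0.085,0.085,0.085,0.085,0.085,0.085,0.085,0.085,0.085,0.085,0.085,0.085,0.085,0.085,0.085,0.085,0.085]' --xyz '[[0,0,-0.015],[0,0,-0.015],[0,0,-0.015],[0,0,-0.015],[0,0,-0.015],[0,0,-0.015],[0,0,-0.015],[0,0,-0.015],[0.035,0.027,0],[0.035,0.027,0],[0.035,0.027,0],[0.035,0.027,0],[0.035,0.027,0],[0.035,0.027,0],[0.035,0.027,0],[0.035,0.027,0],[0.045,0,0],[0.045,0,0],[0.045,0,0],[0.045,0,0]]' --twist '[[0,0,-0.149],[0,0,-0.149],[0,0,-0.149],[0,0,-0.149],[0,0,-0.149],[0,0,-0.149],[0,0,-0.149],[0,0,-0.149],[0,0,0],[0,0,0],[0,0,0],[0,0,0],[0,0,0],[0,0,0],[0,0,0],[0,0,0],[0,0,0],[0,0,0],[0,0,0],[0,0,0]]'

```text
clock: 3.1
position: [0.447, -0.1181, 0.3515]
tool_rot: [3.141, 0.0, 1.573]
force: [1.3, 0.2, -0.6]
grip_width: 0.0849
finger_force: 0.0
```

```bash
cat >> h.py <<'E'
def wproj(fr,P):
    V=np.array(fr["view"]);P=np.atleast_2d(P);c=P@V[:3,:3].T+V[:3,3]
    f=fr["img"].shape[0]/2/np.tan(np.radians(fr["vfov"])/2)
    x,y,z=c[:,0],-c[:,1],-c[:,2];rho=np.hypot(x,y);r=f*np.arctan2(rho,z)
    return np.c_[fr["cx"]+r*x/rho,fr["cy"]+r*y/rho]
def wray(fr,px):
    V=np.array(fr["view"]);f=fr["img"].shape[0]/2/np.tan(np.radians(fr["vfov"])/2)
    u=np.array([px[0]-fr["cx"],px[1]-fr["cy"]]);r=np.hypot(*u);t=r/f
    d=np.array([np.sin(t)*u[0]/r,-np.sin(t)*u[1]/r,-np.cos(t)])@V[:3,:3]
    return -V[:3,:3].T@V[:3,3],d
def wun(fr,px,z):
    o,d=wray(fr,px);return o+d*(z-o[2])/d[2]
E
python3 - <<'E'
from h import *
import pickle
np.set_printoptions(precision=4,suppress=True)
s=bot.observe();print(s["qpos"],s["position"])
w=bot.grab_frame("wrist");pickle.dump(w,open("w1.pkl","wb"));save(w,"w1.png",s=1.5)
print(w["vfov"],w["cx"],w["cy"],np.array(w["view"]))
for q in "filler_neck power_unit dipstick_grip".split():
    print(q,[(np.round(r["position"],4),round(r["score"],2)) for r in bot.find_in("wrist",q)[:2]])
E
```

```text
[ 0.629   0.1706 -0.5715  1.8177  0.0998  1.1814  0.0279] [ 0.447  -0.1181  0.3515]
65.70646984690485 253.61007644013873 192.38739015906694 [[ 1.      0.001   0.0004 -0.4483]
 [-0.0008  0.9455 -0.3256  0.1939]
 [-0.0007  0.3256  0.9455 -0.455 ]
 [ 0.      0.      0.      1.    ]]
filler_neck [(array([ 0.4467, -0.1066,  0.1124]), 0.55)]
power_unit []
dipstick_grip [(array([0.4428, 0.1032, 0.0213]), 0.5)]
```

View pics/w1.png

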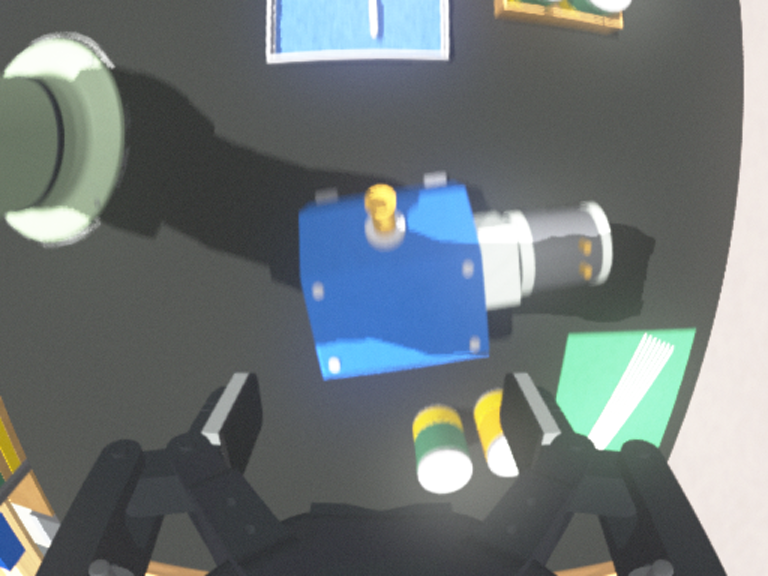

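The wrist view shows the neck mouth at (380,196). The tank's rear top corners are at (322,380) and (488,356), and the lower edge of the cut runs from (300,212) to (467,185). I'll fit the unit's pose and overlay it.

```bash
python3 - <<'E'
from h import *
import pickle
from scipy.optimize import least_squares
np.set_printoptions(precision=4,suppress=True)
w=pickle.load(open("w1.pkl","rb"))
px=np.array([[322,380],[488,356],[300,212],[467,185]])/1.5
L=np.array([[-.075,.08,.125],[-.075,-.08,.125],[.075,.08,.075],[.075,-.08,.075]])
def T(p,L):
    c,s=np.cos(p[2]),np.sin(p[2]);return np.c_[p[0]+c*L[:,0]-s*L[:,1],p[1]+s*L[:,0]+c*L[:,1],L[:,2]]
r=least_squares(lambda p:(wproj(w,T(p,L))-px).ravel(),[.47,-.19,1.7])
print(r.x,r.fun)
rim=lambda yn:np.array([[.082+.0135*np.cos(a)*.7071,yn+.0135*np.sin(a),.132-.0135*np.cos(a)*.7071] for a in np.linspace(0,6.28,25)])
im=w["img"][:,:,::-1][110:260,190:340];im=cv2.resize(im,None,fx=4,fy=4,interpolation=cv2.INTER_CUBIC)
P=lambda q:tuple(np.round((q-[190,110]+.5)*4-.5).astype(int))
for q in wproj(w,T(r.x,L)): cv2.circle(im,P(q),4,(0,0,255),1)
for q in wproj(w,T(r.x,rim(0))): cv2.circle(im,P(q),1,(0,0,255),-1)
cv2.imwrite("pics/w1c.png",im)
m=T(r.x,np.array([[.082,0,.132]]));print(m,wproj(w,m))
E
```

```text
[ 0.4612 -0.1648  1.7185] [ 0.3536 -2.2792  0.6503 -1.2824 -0.2934  0.6077 -0.7567  2.5481]
[[ 0.4492 -0.0837  0.132 ]] [[254.2745 133.8065]]
```

View pics/w1c.png

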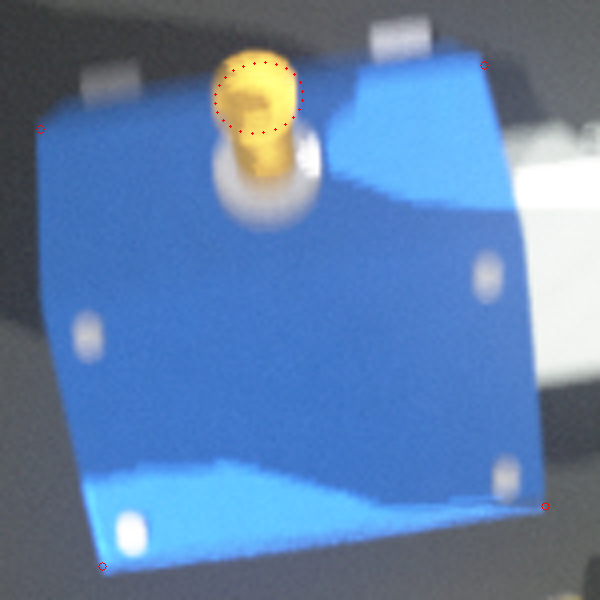

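```bash
python3 - <<'E'
from h import *
import pickle
from scipy.optimize import least_squares
np.set_printoptions(precision=4,suppress=True)
w=pickle.load(open("w1.pkl","rb"))
px=(np.array([[101,573],[545,497],[38,128],[483,68]])+.5)/4-.5+[190,110]
L=np.array([[-.075,.08,.125],[-.075,-.08,.125],[.075,.08,.075],[.075,-.08,.075]])
def T(p,L):
    c,s=np.cos(p[2]),np.sin(p[2]);return np.c_[p[0]+c*L[:,0]-s*L[:,1],p[1]+s*L[:,0]+c*L[:,1],L[:,2]]
r=least_squares(lambda p:(wproj(w,T(p,L))-px).ravel(),[.47,-.19,1.7])
print(r.x,r.fun)
m=T(r.x,np.array([[.082,0,.132]]));print(m,(wproj(w,m)-[190,110]+.5)*4-.5)
for c in [(256,93),(256,89)]:
    print(wun(w,(np.array(c)+.5)/4-.5+[190,110],.132))
# top view checks
b=bot.grab_frame("top");pickle.dump(b,open("b.pkl","wb"))
for p in [(.4489,-.0837,.132),m[0]]: print(proj(b,p)*1.5)
E
```

```text
[ 0.4609 -0.1648  1.726 ] [ 0.3555 -1.5019  0.2188  1.7645  0.03    0.8045 -0.4853 -1.1027]
[[ 0.4482 -0.0838  0.132 ]] [[255.3874  97.087 ]]
[ 0.4484 -0.0826  0.132 ]
[ 0.4484 -0.0813  0.132 ]
[[438.0242 324.6382]]
[[438.0935 324.9827]]
```

Emit:
apply_moves --claw '[0.06,0.06,0.06,0.06,0.06,0.06,0.06]' --xyz '[[0.045,-0.002,0.01],[0.045,-0.002,0.01],[0.045,-0.002,0.01],[0.045,-0.002,0.01],[0.045,-0.002,0.01],[0.04,0,0.01],[0,0,0]]' --twist '[[0,0,0],[0,0,0],[0,0,0],[0,0,0],[0,0,0],[0,0,0],[0,0,0]]'

```text
clock: 4.05
position: [0.4363, 0.1489, 0.2903]
tool_rot: [-3.14, -0.002, 1.577]
force: [0.5, -0.3, 0.0]
grip_width: 0.0601
finger_force: 0.0
```

```bash
python3 - <<'E'
from h import *
import pickle
np.set_printoptions(precision=4,suppress=True)
s=bot.observe();print(s["qpos"],s["position"])
w=bot.grab_frame("wrist");pickle.dump(w,open("w2.pkl","wb"));save(w,"w2.png",crop=(130,30,390,225),s=3)
b=pickle.load(open("b.pkl","rb"));print(unproj(b,np.array([290,339])/1.5,.031),unproj(b,np.array([362,335])/1.5,.02))
for q in "dipstick_grip dipstick_tip".split():
    print(q,[(np.round(r["position"],4),round(r["score"],2)) for r in bot.find_in("wrist",q)[:2]])
E
```

```text
[ 0.1792  0.2565 -0.7568  1.9082  0.1991  1.0539 -0.6541] [0.4363 0.1489 0.2903]
[0.4308 0.2363 0.031 ] [0.4381 0.0766 0.02  ]
dipstick_grip [(array([0.4346, 0.21  , 0.0309]), 0.62)]
dipstick_tip [(array([0.4322, 0.2091, 0.0321]), 0.62)]
```

View pics/w2.png

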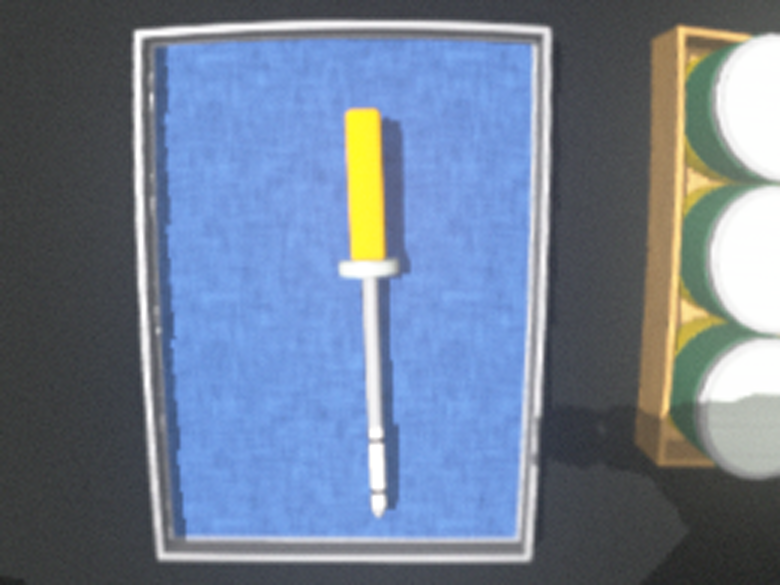

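The crop shows the grip from (362,110) to (368,259), the collar at (369,268) and the tip at (378,516), inside the tray outline.

```bash
python3 - <<'E'
from h import *
import pickle
np.set_printoptions(precision=4,suppress=True)
w=pickle.load(open("w2.pkl","rb"))
o=lambda u,v:(np.array([u,v])+.5)/3-.5+[130,30]
A=wun(w,o(362.5,109.5),.031);B=wun(w,o(368,260),.031);C=wun(w,o(369,278),.017);Tp=wun(w,o(378,517),.017)
print(A,B,C,Tp)
d=(Tp-(A+B)/2)[:2];print(np.arctan2(d[1],d[0]),np.linalg.norm((A-B)[:2]),np.linalg.norm((Tp-C)[:2]))
for c in [(134,30),(552,27),(532,560),(157,560)]: print(wun(w,o(*c),.022))
E
```

```text
[0.4325 0.2702 0.031 ] [0.4353 0.2023 0.031 ] [0.4357 0.1928 0.017 ] [0.4407 0.0746 0.017 ]
-1.5284719154279722 0.06798896362909171 0.1182598398877442
[0.3273 0.3129 0.022 ]
[0.5181 0.3132 0.022 ]
[0.519  0.0535 0.022 ]
[0.3278 0.052  0.022 ]
```

Emit:
apply_moves --claw '[0.05,0.05,0.05,0.05,0.05,0.05]' --xyz '[[0.043,-0.001,0.05],[0.044,-0.001,0.05],[0,0,0.045],[0,0,0.045],[0,0,0.045],[0,0,0]]' --twist '[[0,0,-0.018],[0,0,-0.018],[0,0,0],[0,0,0],[0,0,0],[0,0,0]]'

```text
clock: 4.8
position: [0.433, 0.208, 0.077]
tool_rot: [-3.135, 0.003, 1.607]
force: [-0.2, 0.0, 1.4]
grip_width: 0.0499
finger_force: 0.0
```

Emit:
apply_moves --claw '[0.05,0.05,0.05]' --xyz '[[0.0275,0.001,0],[0,0,0.03],[0,0,0]]' --twist '[[0,0,-0.006],[0,0,0],[0,0,0]]'

```text
clock: 5.1
position: [0.4349, 0.2373, 0.0509]
tool_rot: [-3.141, 0.001, 1.614]
force: [0.7, -0.7, -0.3]
grip_width: 0.0497
finger_force: 0.0
```

Emit:
apply_moves --claw '[0.05,0.05,0.05,0.05]' --xyz '[[0,0,0.018],[0,0,0.016],[0,0,0.005],[0,0,0]]' --twist '[[0,0,0],[0,0,0],[0,0,0],[0,0,0]]'

```text
clock: 5.5
position: [0.4353, 0.2376, 0.0131]
tool_rot: [3.141, 0.0, 1.613]
force: [-0.3, 0.1, -0.4]
grip_width: 0.0496
finger_force: 0.0
```

```bash
python3 - <<'E'
from h import *
s=bot.observe();print(s["qpos"],s["position"],s["force"])
w=bot.grab_frame("wrist");save(w,"w3.png",s=1.5)
E
```

```text
[-0.25078879  0.72549058 -0.49483469  2.05461992  0.68024037  0.5259408
 -1.20223339] [0.43529939 0.23764963 0.01306055] [-0.30138428  0.10156551 -0.40117566]
```

View pics/w3.png

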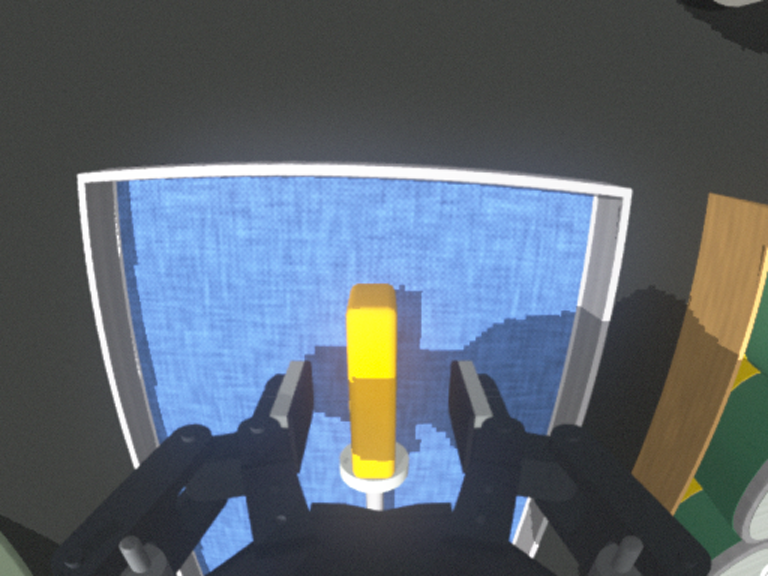

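The grip at (372,380) sits centred between the open fingers. I'll lower the last few millimetres and close.

Emit:
apply_moves --claw '[0.05,0.0,0.0,0.0,0.0,0.0]' --xyz '[[0,0,0.005],[0,0,0],[0,0,0],[0,0,0],[0,0,0],[0,0,0]]' --twist '[[0,0,0],[0,0,0],[0,0,0],[0,0,0],[0,0,0],[0,0,0]]' --force 80

```text
clock: 6.15
position: [0.4347, 0.2383, 0.0073]
tool_rot: [3.141, 0.0, 1.615]
force: [-0.7, -1.2, 7.4]
grip_width: 0.0145
finger_force: 78.0
```

Emit:
apply_moves --claw '[0,0,0,0,0,0,0,0]' --xyz '[[0,0,-0.02],[0,0,-0.045],[0,0,-0.045],[0,0,-0.045],[0,0,-0.045],[0,0,-0.045],[0,0,-0.045],[0,0,0]]' --twist '[[0,0,0],[0,0,0],[0,0,-0.054],[0,0,-0.054],[0,0,0],[0,0,0],[0,0,0],[0,0,0]]'

```text
clock: 6.95
position: [0.4358, 0.2396, 0.302]
tool_rot: [3.135, -0.002, 1.723]
force: [0.4, -0.7, -1.7]
grip_width: 0.0142
finger_force: 78.4
```

```bash
python3 - <<'E'
from h import *
import pickle
np.set_printoptions(precision=4,suppress=True)
s=bot.observe();print(s["qpos"],s["position"],s["tool_rot"])
w=bot.grab_frame("wrist");pickle.dump((s,w),open("w4.pkl","wb"))
V=np.array(w["view"]);print(V)
Rt=R.from_euler("xyz",s["tool_rot"]).as_matrix()
im=np.ascontiguousarray(cv2.resize(w["img"][:,:,::-1],None,fx=1.5,fy=1.5))
L=np.array([[-.0436+.076,0,-.0097],[-.0436+.041,0,-.0097],[-.0436,0,-.0097],[-.0436,0,-.0097-.014],[-.1636,0,-.0097],[-.0436+.076,.008,-.0237],[-.0436+.076,-.008,-.0237],[-.0436+.006,0,-.0237]])
q=wproj(w,L@Rt.T+s["position"])*1.5+.25;print(q)
for p in q: cv2.circle(im,tuple(np.round(p).astype(int)),4,(0,0,255),1)
cv2.imwrite("pics/w4.png",im)
E
```

```text
[ 0.037   0.3246 -0.83    1.8133  0.2683  1.1126 -0.7337] [0.4358 0.2396 0.302 ] [ 3.1346 -0.0019  1.7227]
[[ 0.9886  0.1506  0.0071 -0.4702]
 [-0.1402  0.9358 -0.3234 -0.0978]
 [-0.0554  0.3187  0.9462 -0.4995]
 [ 0.      0.      0.      1.    ]]
[[376.8783 304.1135]
 [377.302  397.1938]
 [377.7843 481.4534]
 [377.5999 506.348 ]
 [378.8121 621.8856]
 [404.1947 321.3877]
 [348.8405 321.4038]
 [377.5214 495.5403]]
```

View pics/w4.png

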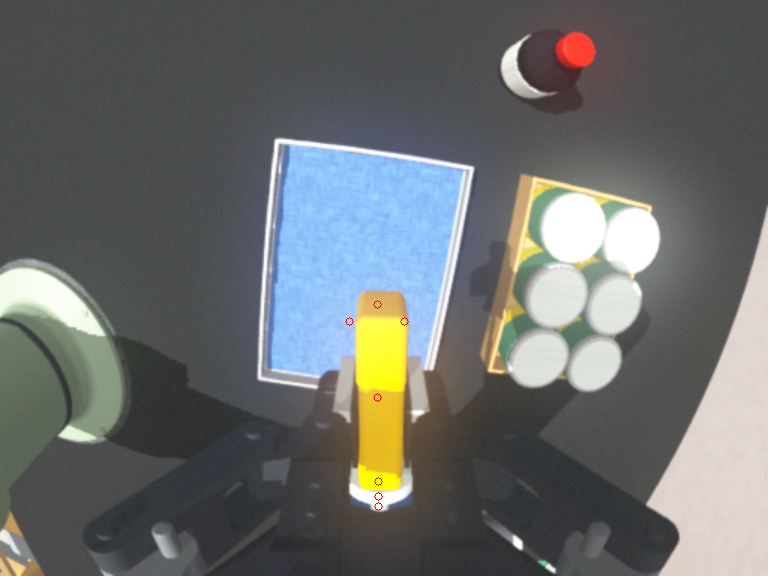

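The stick is held level, with the grip at (382,390) and the collar at (381,495), both close to the prediction. Next I'll tilt it 45°.

Emit:
apply_moves --claw '[0,0,0,0,0,0,0]' --xyz '[[0,0,0],[0,0,0],[0,0,0],[0,0,0],[0,0,0],[0,0,0],[0,0,0]]' --twist '[[0,0.131,0],[0,0.131,0],[0,0.131,0],[0,0.131,0],[0,0.131,0],[0,0.13,0],[0,0,0]]'

```text
clock: 7.7
position: [0.4346, 0.2353, 0.2941]
tool_rot: [-3.132, -0.791, 1.711]
force: [-0.0, 0.0, -0.9]
grip_width: 0.0147
finger_force: 78.2
```

```bash
cat >> h.py <<'E'
N=np.array([.448,-.082,.132]);AZ=1.722   # neck mouth, lean azimuth
O=np.array([-.042,0,-.0097])             # dipstick origin in tool frame
nz=np.array([np.cos(AZ)*.70711,np.sin(AZ)*.70711,.70711])
ny=np.cross([0,0,1],nz);ny/=np.linalg.norm(ny)
def tgt():  # tool x = neck z ; tool y horizontal
    y=-ny; return np.c_[nz,y,np.cross(nz,y)]
def status(s):
    Rt=R.from_euler("xyz",s["tool_rot"]).as_matrix();G=tgt()
    org=Rt@O+s["position"];tip=org-.12*Rt[:,0]
    print("q",s["qpos"].round(3),"pos",s["position"],"F",s["force"].round(1))
    print("rotvec to target (tool)",(R.from_matrix(Rt.T@G)).as_rotvec().round(4))
    print("stick origin in neck frame (x,y,z)",(G[:,[2,1,0]].T@(org-N)).round(4)," [=tool z,y,x axes]; tip",(G[:,[2,1,0]].T@(tip-N)).round(4))
E
python3 - <<'E'
from h import *
np.set_printoptions(precision=4,suppress=True)
s=bot.observe();status(s)
E
```

```text
q [ 0.719  0.55  -1.148  1.992 -0.4    0.787  0.087] pos [0.4346 0.2353 0.2941] F [-0.   0.  -0.9]
rotvec to target (tool) [-0.0012 -0.006  -0.008 ]
stick origin in neck frame (x,y,z) [0.0991 0.0342 0.2958]  [=tool z,y,x axes]; tip [0.0998 0.0333 0.1758]
```

Emit:
apply_moves --claw '[0,0,0,0,0,0,0,0]' --xyz '[[0,-0.011,-0.033],[0,-0.011,-0.033],[0,-0.011,-0.033],[-0.035,0,0],[-0.035,0,0],[-0.035,0,0],[-0.03,0,0],[0,0,0]]' --twist '[[0,0,0],[0,0,0],[0,0,0],[0,0,0],[0,0,0],[0,0,0],[0,0,0],[0,0,0]]'

```text
clock: 8.5
position: [0.4265, 0.0679, 0.2688]
tool_rot: [-3.135, -0.784, 1.717]
force: [-0.4, 0.7, -0.1]
grip_width: 0.0145
finger_force: 78.5
```

```bash
python3 - <<'E'
from h import *
import pickle
np.set_printoptions(precision=4,suppress=True)
s=bot.observe();status(s)
Rt=R.from_euler("xyz",s["tool_rot"]).as_matrix()
org=Rt@O+s["position"]
t=np.linspace(0,6.28,16)
ring=N+.0135*(np.outer(np.cos(t),tgt()[:,1])+np.outer(np.sin(t),tgt()[:,2]))
out=[]
for c,box in (("scene",(215,120,315,220)),("top",(230,150,330,250))):
    f=bot.grab_frame(c);pickle.dump((s,f),open("n_%s.pkl"%c,"wb"))
    im=cv2.resize(np.ascontiguousarray(f["img"][box[1]:box[3],box[0]:box[2],::-1]),None,fx=4,fy=4,interpolation=cv2.INTER_CUBIC)
    for P,col in((org,(0,255,255)),(org-.12*Rt[:,0],(0,0,255))): 
        q=(proj(f,P)[0]-box[:2]+.5)*4-.5;print(c,q);cv2.circle(im,tuple(np.round(q).astype(int)),4,col,1)
    for P in ring:
        q=(proj(f,P)[0]-box[:2]+.5)*4-.5;cv2.circle(im,tuple(np.round(q).astype(int)),1,(0,255,0),-1)
    out.append(im)
cv2.imwrite("pics/n1.png",np.hstack(out))
E
```

```text
q [ 1.011  0.606 -1.097  1.97  -0.292  0.996  0.292] pos [0.4265 0.0679 0.2688] F [-0.4  0.7 -0.1]
rotvec to target (tool) [-0.0025  0.0018 -0.0037]
stick origin in neck frame (x,y,z) [0.0005 0.0012 0.1618]  [=tool z,y,x axes]; tip [0.0003 0.0008 0.0418]
scene [269.6124 107.9893]
scene [181.9068 161.321 ]
top [ 96.2432 279.632 ]
top [211.1053 270.5117]
```

View pics/n1.png

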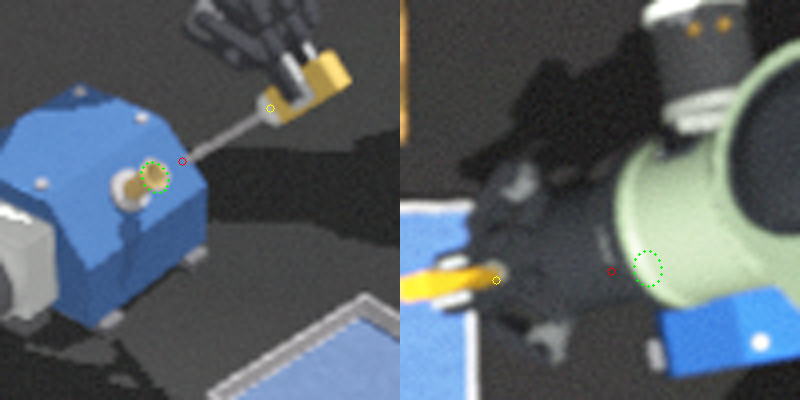

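The left half shows the stick in line with the neck mouth at (155,177), and the predicted overlay matches it. I'll start the insertion.

Emit:
apply_moves --claw '[0,0,0,0,0]' --xyz '[[-0.02,-0.001,0],[-0.015,0,0],[-0.012,0,0],[-0.01,0,0],[0,0,0]]' --twist '[[0,0,0],[0,0,0],[0,0,0],[0,0,0],[0,0,0]]'

```text
clock: 9.1
position: [0.4322, 0.0289, 0.2304]
tool_rot: [-3.14, -0.786, 1.721]
force: [-0.7, -0.3, -1.3]
grip_width: 0.0144
finger_force: 78.4
```

```bash
python3 - <<'E'
from h import *
np.set_printoptions(precision=4,suppress=True)
s=bot.observe();status(s);print(s["moment"])
E
```

```text
q [ 1.025  0.685 -1.039  1.956 -0.227  0.988  0.343] pos [0.4322 0.0289 0.2304] F [-0.7 -0.3 -1.3]
rotvec to target (tool) [-0.0004 -0.0002 -0.001 ]
stick origin in neck frame (x,y,z) [-0.      0.001   0.1068]  [=tool z,y,x axes]; tip [-0.      0.0009 -0.0132]
[-0.9074 -0.057   0.0074]
```

Emit:
apply_moves --claw '[0,0,0,0,0,0]' --xyz '[[-0.015,-0.001,0],[-0.015,0,0],[-0.015,0,0],[-0.015,0,0],[-0.015,0,0],[0,0,0]]' --twist '[[0,0,0],[0,0,0],[0,0,0],[0,0,0],[0,0,0],[0,0,0]]'

```text
clock: 9.7
position: [0.4392, -0.0242, 0.1767]
tool_rot: [-3.14, -0.786, 1.72]
force: [-0.3, -0.9, -1.0]
grip_width: 0.015
finger_force: 78.5
```

```bash
python3 - <<'E'
from h import *
np.set_printoptions(precision=4,suppress=True)
s=bot.observe();status(s);print(s["moment"],tgt().T@s["force"])
E
```

```text
q [ 1.041  0.793 -0.957  1.913 -0.14   0.991  0.406] pos [ 0.4392 -0.0242  0.1767] F [-0.3 -0.9 -1. ]
rotvec to target (tool) [-0.0002 -0.0005 -0.0016]
stick origin in neck frame (x,y,z) [ 0.     -0.0001  0.0309]  [=tool z,y,x axes]; tip [ 0.0001 -0.0003 -0.0891]
[-1.0654 -0.142  -0.007 ] [-1.2684 -0.4747  0.1474]
```

Emit:
apply_moves --claw '[0,0,0,0]' --xyz '[[-0.013,0,0],[-0.01,0,0],[-0.004,0,0],[0,0,0]]' --twist '[[0,0,0],[0,0,0],[0,0,0],[0,0,0]]'

```text
clock: 10.1
position: [0.442, -0.0421, 0.1587]
tool_rot: [-3.141, -0.785, 1.722]
force: [-2.4, -1.6, -0.6]
grip_width: 0.0145
finger_force: 78.6
```

Emit:
apply_moves --claw '[0,0,0]' --xyz '[[-0.002,0,0],[-0.001,0,0],[0,0,0]]' --twist '[[0,0,0],[0,0,0],[0,0,0]]'

```text
clock: 10.4
position: [0.4424, -0.0438, 0.157]
tool_rot: [3.141, -0.785, 1.723]
force: [-1.5, -0.5, 0.0]
grip_width: 0.0148
finger_force: 78.6
```

```bash
python3 - <<'E'
from h import *
np.set_printoptions(precision=4,suppress=True)
s=bot.observe();status(s);print(s["moment"],tgt().T@s["force"])
E
```

```text
q [ 1.045  0.832 -0.929  1.889 -0.108  0.996  0.43 ] pos [ 0.4424 -0.0438  0.157 ] F [-1.5 -0.5  0. ]
rotvec to target (tool) [-0.0006  0.0005  0.0007]
stick origin in neck frame (x,y,z) [-0.0001  0.0002  0.003 ]  [=tool z,y,x axes]; tip [-0.0002  0.0003 -0.117 ]
[-1.0414  0.2431  0.1851] [-0.156  -1.5532 -0.1636]
```

Emit:
apply_moves --claw '[0,0,0]' --xyz '[[-0.002,0,0],[-0.001,0,0],[0,0,0]]' --twist '[[0,0,0],[0,0,0],[0,0,0]]'

```text
clock: 10.7
position: [0.4427, -0.0461, 0.1547]
tool_rot: [-3.142, -0.785, 1.723]
force: [-1.6, -1.6, 0.1]
grip_width: 0.0145
finger_force: 78.7
```

Emit:
apply_moves --claw '[0,0,0]' --xyz '[[-0.001,0,0],[-0.001,0,0],[0,0,0]]' --twist '[[0,0,0],[0,0,0],[0,0,0]]'

```text
clock: 11.0
position: [0.4429, -0.0474, 0.1533]
tool_rot: [-3.141, -0.785, 1.723]
force: [-0.8, -1.3, 0.4]
grip_width: 0.0142
finger_force: 78.7
```

```bash
python3 - <<'E'
from h import *
np.set_printoptions(precision=4,suppress=True)
s=bot.observe();status(s);print(s["moment"],tgt().T@s["force"])
E
```

```text
q [ 1.046  0.839 -0.923  1.885 -0.103  0.997  0.434] pos [ 0.4429 -0.0474  0.1533] F [-0.8 -1.3  0.4]
rotvec to target (tool) [-0.0006  0.0003  0.0004]
stick origin in neck frame (x,y,z) [-0.0001  0.0002 -0.0022]  [=tool z,y,x axes]; tip [-0.0001  0.0002 -0.1222]
[-1.1264  0.268   0.255 ] [-0.5425 -0.9479 -1.0663]
```

Emit:
apply_moves --claw '[0,0,0]' --xyz '[[-0.001,0,0],[-0.001,0,0],[0,0,0]]' --twist '[[0,0,0],[0,0,0],[0,0,0]]'

```text
clock: 11.3
position: [0.4429, -0.0481, 0.1526]
tool_rot: [-3.141, -0.786, 1.723]
force: [-3.6, 2.3, 9.8]
grip_width: 0.0147
finger_force: 79.3
```

Emit:
apply_moves --claw '[0,0,0]' --xyz '[[-0.001,0,0],[-0.001,0,0],[0,0,0]]' --twist '[[0,0,0],[0,0,0],[0,0,0]]'

```text
clock: 11.6
position: [0.443, -0.0481, 0.1524]
tool_rot: [-3.141, -0.789, 1.725]
force: [-7.3, 7.2, 24.3]
grip_width: 0.0143
finger_force: 80.4
```

Emit:
apply_moves --claw '[0,0,0,0,0,0]' --xyz '[[0,0,0],[0,0,0],[0,0,0],[0,0,0],[0,0,0],[0,0,0]]' --twist '[[0,0,0],[0,0,0],[0,0,0],[0,0,0],[0,0,0],[0,0,0]]'

```text
clock: 12.2
position: [0.443, -0.0481, 0.1524]
tool_rot: [-3.141, -0.789, 1.725]
force: [-7.2, 7.1, 24.9]
grip_width: 0.0143
finger_force: 80.4
```

```bash
python3 - <<'E'
from h import *
np.set_printoptions(precision=4,suppress=True)
s=bot.observe();status(s);print(s["moment"],tgt().T@s["force"])
f=bot.grab_frame("scene");save(f,"n2.png",crop=(215,110,315,200),s=6)
E
```

```text
q [ 1.046  0.844 -0.922  1.882 -0.102  1.001  0.437] pos [ 0.443  -0.0481  0.1524] F [-7.2  7.1 24.9]
rotvec to target (tool) [-0.0024 -0.0034  0.0021]
stick origin in neck frame (x,y,z) [ 0.0003  0.0002 -0.0034]  [=tool z,y,x axes]; tip [ 0.0007  0.0005 -0.1234]
[3.5397 1.4775 0.7119] [ 23.3763  -6.0189 -11.9026]
```

View pics/n2.png

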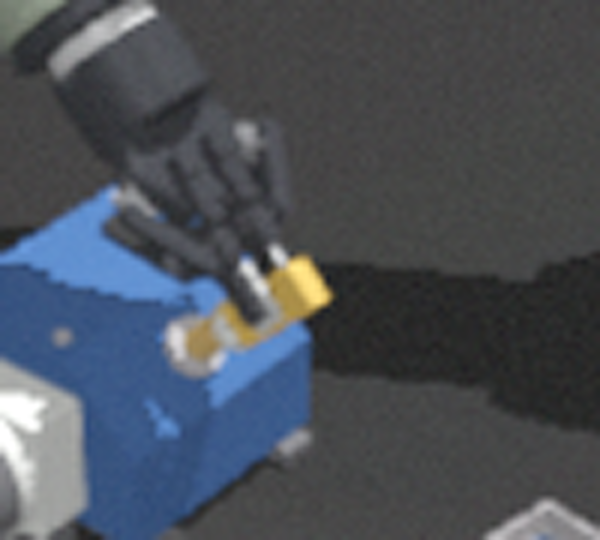

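The collar sits on the brass neck at (225,335), and it stops rigidly at about 23 N axial. Now I'll draw it out.

Emit:
apply_moves --claw '[0,0,0,0,0,0,0,0,0]' --xyz '[[0.005,0,0],[0.02,0,0],[0.025,0,0],[0.025,0,0],[0.025,0,0],[0.025,0,0],[0.03,0,0],[0.03,0,0],[0,0,0]]' --twist '[[0,0,0],[0,0,0],[0,0,0],[0,0,0],[0,0,0],[0,0,0],[0,0,0],[0,0,0],[0,0,0]]'

```text
clock: 13.15
position: [0.423, 0.0822, 0.2838]
tool_rot: [3.138, -0.783, 1.729]
force: [0.1, -0.3, -2.3]
grip_width: 0.0145
finger_force: 78.4
```

```bash
python3 - <<'E'
from h import *
np.set_printoptions(precision=4,suppress=True)
s=bot.observe();status(s)
E
```

```text
q [ 1.013  0.576 -1.124  1.975 -0.317  0.999  0.282] pos [0.423  0.0822 0.2838] F [ 0.1 -0.3 -2.3]
rotvec to target (tool) [-0.0011  0.0022  0.0051]
stick origin in neck frame (x,y,z) [0.0003 0.0003 0.1828]  [=tool z,y,x axes]; tip [0.0001 0.0009 0.0628]
```

Emit:
apply_moves --claw '[0,0,0,0,0,0,0,0,0,0,0,0,0,0,0,0]' --xyz '[[0.01,0,0],[0.01,0,0],[0,0,0],[0,0,0],[0,0,0],[0,0,0],[0.04,0.002,0.01],[0.04,0.002,0.01],[0.04,0.002,0.01],[0.04,0.002,0.01],[0.035,0.002,0.01],[0.025,0.002,0.01],[0.015,0,0.005],[0,0,0],[0,0,0],[0,0,0]]' --twist '[[0,-0.131,0],[0,-0.131,0],[0,-0.131,0],[0,-0.131,0],[0,-0.131,0],[0,-0.131,0],[0,0,0],[0,0,0],[0,0,0],[0,0,0],[0,0,0],[0,0,0],[0,0,0],[0,0,0],[0,0,0],[0,0,0]]'

```text
clock: 14.75
position: [0.3979, 0.3273, 0.2295]
tool_rot: [3.141, 0.001, 1.722]
force: [0.0, -0.9, -1.0]
grip_width: 0.0145
finger_force: 78.3
```

```bash
python3 - <<'E'
from h import *
np.set_printoptions(precision=4,suppress=True)
s=bot.observe();print(s["qpos"],s["position"],s["tool_rot"],s["qd"],s["force"])
Rt=R.from_euler("xyz",s["tool_rot"]).as_matrix();org=Rt@O+s["position"];tip=org-.12*Rt[:,0];print(org,tip)
f=bot.grab_frame("scene");save(f,"e1.png",s=1.5)
for q in ("green_can","yellow_can","oil_bottle"):
    for c in("scene","top"): print(q,c,[(np.round(r["position"],4),round(r["score"],2)) for r in bot.find_in(c,q)[:2]])
E
```

```text
[-0.1258  0.4806 -0.9134  1.8558  0.444   1.0245 -1.0718] [0.3979 0.3273 0.2295] [3.1412 0.0014 1.7219] [ 0.0065 -0.0031  0.0007 -0.0016  0.0026  0.0002 -0.0036] [ 0.0294 -0.852  -1.0095]
[0.4042 0.2858 0.2392] [0.4222 0.1671 0.2394]
green_can scene [(array([ 0.5365, -0.3792,  0.07  ]), 0.77)]
green_can top [(array([ 0.5291, -0.4064,  0.0983]), 0.66)]
yellow_can scene [(array([ 0.6228, -0.3594,  0.0656]), 0.76)]
yellow_can top [(array([ 0.6048, -0.3744,  0.0994]), 0.66)]
oil_bottle scene [(array([0.5713, 0.4264, 0.0808]), 0.95), (array([0.4097, 0.3009, 0.2404]), 0.32)]
oil_bottle top [(array([0.5513, 0.4157, 0.0904]), 0.92)]
```

View pics/e1.png

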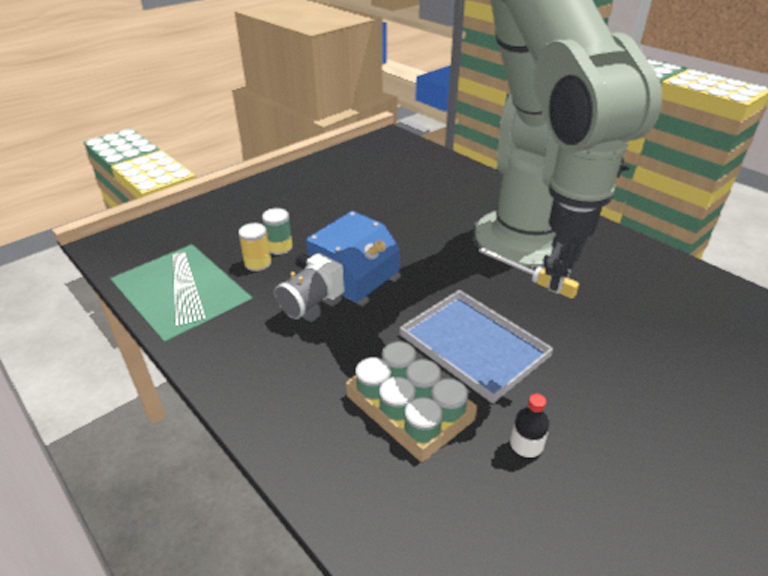

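The stick is held above the tray with its tip at (481,250), its collar at (538,275) and the grip's end at (577,290). The cans and bottle are where they were. I'll check that it's level.

```bash
python3 - <<'E'
from h import *
s=bot.observe();f=bot.grab_frame("scene")
Rt=R.from_euler("xyz",s["tool_rot"]).as_matrix()
for t in(-.1,0,.1):
    # pitch the stick about the grip centre, + = tip up
    c=O+[.041,0,0]; P=[c+R.from_rotvec([0,-t,0]).apply([x,0,0]) for x in(-.161,-.041,.035)]
    print(t,(proj(f,np.array(P)@Rt.T+s["position"])*1.5+.25).round(1).tolist())
E
```

```text
-0.1 [[477.1, 256.8], [534.5, 275.9], [574.8, 289.3]]
0 [[477.6, 249.7], [534.8, 274.0], [574.5, 290.9]]
0.1 [[478.9, 242.9], [535.2, 272.3], [574.0, 292.4]]
```

Emit:
apply_moves --claw '[0,0,0,0,0,0,0,0]' --xyz '[[0,0,0.02],[0,0,0.02],[0,0,0.01],[0,0,0],[0,0,0],[0,0,0],[0,0,0],[0,0,0]]' --twist '[[0,0,0],[0,0,0],[0,0,0],[0,0,0],[0,0,0],[0,0,0],[0,0,0],[0,0,0]]'

```text
clock: 15.95
position: [0.3977, 0.3281, 0.1797]
tool_rot: [3.141, 0.001, 1.723]
force: [-0.2, 0.1, -2.1]
grip_width: 0.0145
finger_force: 78.4
```

```bash
python3 -c "
from workcell import bot
print(bot.job_done())"
```

```text
the job is handed in; nothing more can be done
None
```

I pushed the dipstick home until its collar stopped on the rim, drew it right out, and handed the job in at about 16 s, still holding it level, marked face up, about 19 cm above the drip tray, with the cans and bottle showing no disturbance; no verdict came back.

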